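# Push the truck home on a press roller

## Robot

A 6-joint arm with a two-finger parallel gripper is mounted at the origin on the work surface. World frame = base frame: x ahead of the robot, y to its left, z up, the work surface at z = 0. Lengths are in m, angles in rad, forces in N, time in s.
With the tool pointing down it reaches from about 0.375 to 0.9 m from the base axis. Payload 3.1 kg.
Tool frame: the origin (TCP) lies at the very end of the fingers, on their centre line; the grasp point (between the pads) lies 19 mm behind it; z points along the fingers, y is the line along which they close (so a half turn about z gives the same grasp; the last joint's range is limited). The gripper opens to 85 mm and grips with 20 to 120 N. Pads are 22 mm wide; open, the fingers measure 114 mm over their backs; the gripper's body (76 mm by 85 mm) begins 54 mm behind the grasp point. The pads swing forward as they close: fully open they stand 13 mm farther back than shut.
Start: joints at [-1.486, 0.527, 1.433, -0, 1.181, -0.178], TCP at [0.163, -0.603, 0.231] pointing down, gripper open.
Joint ranges: [-3.08, 3.08], [-0.75, 2.2], [0.22, 2.44], [-1.43, 4.57], [0, 2.65], [-2.85, 2.85]. Speed limits (rad/s): [2.79, 2.79, 3.14, 3.14, 3.14, 3.14].

## Interface

Orientations are given as a unit quaternion [x, y, z, w].
In Python, from station import manip, vision gives the robot as it stands.
- The arm moves only by the tool drive_tool, never from a script. Its argument "deltas" is a list that holds one entry, the list of rows, each a list of 4 numbers: the shift along the tool's x, y, z in mm, then the turn about the tool's z in rad. A call has 1 to 5 rows; each row is the pose to reach, as a shift and turn from the pose commanded when the call began, along the tool's axes at that moment; what a row does not reach only later rows make up. A row lasts 1/12 s, in which the tool goes at most 41.7 mm and 7.16 degrees, less where a joint would pass 70% of its speed; a pose out of reach is approached as far as the arm can. A call with a gripper value outside its range is refused whole. "jaw" is the finger opening in mm, from 0 to 85.4, set as the call begins (left out, the last holds). The fingers move at their own pace and stop on an object; "force" is the grip in N (left out, the last holds). Time passes only in rows, so rows that repeat a pose let the fingers close. It gives the time, the measured TCP pose, the force, the opening and the grip force at its end, in the units of the state.
- manip.sense(): the state, without advancing time (a new reading comes with each control period).
- vision.snapshot(name): name is "scene" or "top"; returns the picture (384x512x3 uint8, red, green, blue); there is no depth.
- vision.camera_model(name): a dict with "camera_matrix" (3x3 intrinsics, pixels), "D" ([k1, k2, p1, p2, k3] as OpenCV has them; the pictures are not rectified), "rvec" (rotation vector, rad) and "tvec" (3), from world to camera coordinates, as OpenCV has them. Camera axes: x right, y down, z forward; pixel columns grow to the right and rows downward; lengths in m; the calibration is good to about 2 mm. A picture is of the moment at which its call begins. camera_model takes no time and is no camera call.
- manip.sign_off(): hands the job in; it is judged then, once.
The state is a dict: "t": time; "q": joint angles; "qd": joint speeds; "tau": joint torques, N m; "tcp_pos": TCP position; "tool_rot": TCP orientation; "force": force on the tool from outside, world axes, zero at the start; "ft_torque": the same for the moment, N m; "finger_gap": opening from 0.0 (shut) to 1.0 (fully open); "gripper_force": force on a finger pad.
Only numpy, scipy, OpenCV 4.12 (cv2) and the standard library are available. Lean on these libraries where they do the work, as an engineer would, in place of code of your own. Each camera call takes 0.05 s, during which the arm holds its last target. There are 200 camera calls.

## Task

In the wooden rack stand two rollers of the hand press; one still has no truck (the white wheel with a bronze bush) on its upper end. Put the loose truck lying on the stone over that bare journal and push it fully home, past the rubber O-ring, until it sits flat on the steel collar, then let go. Leave the oil can, wash bottle, ink tin and ink knife where they are.

Things in the scene. Friction and masses are not known exactly. Their poses are not given: they have to be found in the camera images.
- truck: The loose roller truck: a plain white acetal ring (wheel) with a bronze bush, 42 mm outside diameter, 24 mm wide, through bore 16 mm diameter, about 0.06 kg. It starts lying flat on the stone, bore upright. The same both ways up. Origin: centre of the face that is underneath at the start; z along the bore, pointing up at the start.
- truck_center (a point): The centre of the truck: on the bore's axis, half-way through its width (12 mm from either face).
- bare_roller_seat (a point): On the axis of the roller that has no upper truck: centre of the top face of its steel thrust collar (28 mm diameter, 5 mm thick), about 213 mm above the stone, where the truck must come to sit. z up. Below the collar: 19 mm core for 15 mm, then black rubber of 42 mm diameter. From here the steel journal (spigot) rises 34 mm: 14 mm diameter for 26 mm, then tapering to 7 mm at the tip.
- bare_roller_tip (a point): The top of that journal, on its axis, 34 mm above bare_roller_seat. With the truck home it stands 10 mm above the truck's upper face, so a push must land beside it, on the truck's white rim.
- bare_roller_oring (a point): Centre of the black O-ring on that journal, 12 mm above bare_roller_seat; the ring is 18 mm across, springy. A truck slipped over the tip stops on it, its lower face about 9 to 15 mm above the collar, often slightly askew, and does not fall further; a downward push of about 5 to 10 N forces it past and down on to the collar, where it stays.
- rack: Fixed wooden rack, a block 100 x 240 x 36 mm (x, y, z), the rollers stand upright in it 116 mm apart along its y axis, either one on either side. Origin: centre of its underside.
- fitted_roller: The other roller, fixed in the rack, the same in every way but with its upper truck already home. Origin: on its axis, at the rack's top face; its journal's tip is 211 mm above the origin.
- oil_can: Loose brass oil can, 62 mm diameter, 150 mm tall with its spout. Origin: centre of its underside. Leave alone.
- wash_bottle: Loose pale plastic bottle with a pointed nozzle, 72 mm diameter, 200 mm tall. Origin: centre of its underside. Leave alone.
- ink_tin: Loose flat ink tin with a lid, 87 mm diameter, 58 mm tall. Origin: centre of its underside. Leave alone.
- ink_knife: Loose ink knife, 250 mm long, lying on the stone: dark wooden handle with brass rivets, flat steel blade 32 mm wide. Origin: under the joint of handle and blade; x towards the blade's end. Leave alone.

How it is judged:
By the outcome, as a careful person would: the job done as asked, in the order asked, and still so for the second after the job is handed in, with the robot touching nothing.
It also fails if it takes over 45 s, if anything falls off the work surface, if the arm or the gripper's body presses on something with over 40 N, if the wrist force passes 120 N, or if a joint passes its speed limit or range.

## Working session

There is one attempt and no reset: what is moved stays moved. The work goes in short steps, Python scripts to look and compute and a tool call to move; the robot and the scene stay as the last step left them, time stands still between calls to the robot, and variables do not carry over. Pictures are saved under pics/ and viewed, at most 10 in all, crops included, and the job is handed in when it is done.

Besides the shell and the picture viewer there is one more tool, called after "Emit:" by a JSON object that holds its "name" and its "arguments". drive_tool: Moves the arm, as the interface text tells. Its arguments: {"type":"object","properties":{"deltas":{"type":"array"},"jaw":{"type":"number"},"force":{"type":"number"}},"required":["deltas"]}

```bash
mkdir -p pics; python3 - <<'E'
from station import manip, vision
import cv2
for n in("scene","top"):
    im=vision.snapshot(n); cv2.imwrite(f"pics/{n}0.png",im[:,:,::-1])
    m=vision.camera_model(n); print(n,m)
s=manip.sense(); print(s)
E
```

```text
scene {'camera_matrix': array([[434.51464124,   0.        , 261.40651339],
       [  0.        , 434.51464124, 191.85015594],
       [  0.        ,   0.        ,   1.        ]]), 'D': array([-0.00821067,  0.        ,  0.        ,  0.        ,  0.        ]), 'rvec': array([ 2.26789078,  1.14391139, -0.38611099]), 'tvec': array([-0.31458631, -0.30875352,  1.6715652 ])}
top {'camera_matrix': array([[387.07400509,   0.        , 257.7397528 ],
       [  0.        , 387.07400509, 195.79461023],
       [  0.        ,   0.        ,   1.        ]]), 'D': array([-0.09308246,  0.        ,  0.        ,  0.        ,  0.        ]), 'rvec': array([ 2.16183401, -2.11503921,  0.15951404]), 'tvec': array([-0.03762919,  0.60727826,  1.17979323])}
{'t': 0.1, 'q': array([-1.48548595e+00,  5.28366595e-01,  1.43381427e+00, -1.00865258e-05,
        1.18140666e+00, -1.78489860e-01]), 'qd': array([ 0.00098449, -0.00150297, -0.00281647,  0.00150265, -0.00212923,
        0.00035816]), 'tau': array([ 5.19668106e-06, -4.43304527e+01, -1.78586876e+01, -1.82393146e-04,
        3.90687972e-03,  1.82743668e-05]), 'tcp_pos': array([ 0.16294363, -0.60269534,  0.23042279]), 'tool_rot': array([ 9.91313038e-01,  1.31519828e-01,  4.17946033e-05, -9.96568359e-04]), 'force': array([-0.58519953,  0.68010552, -0.91492961]), 'ft_torque': array([0.02509908, 0.00445821, 0.01511167]), 'gripper_force': 0.0, 'finger_gap': 1.003072814241304}
```

View pics/scene0.png

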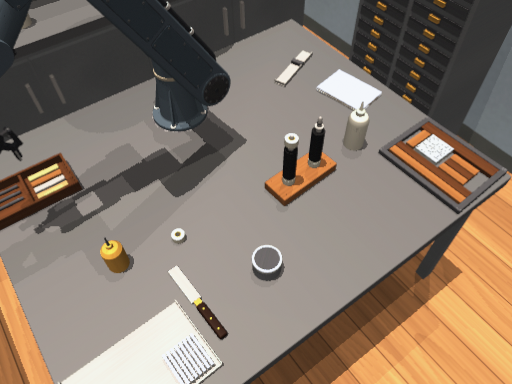

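View pics/top0.png

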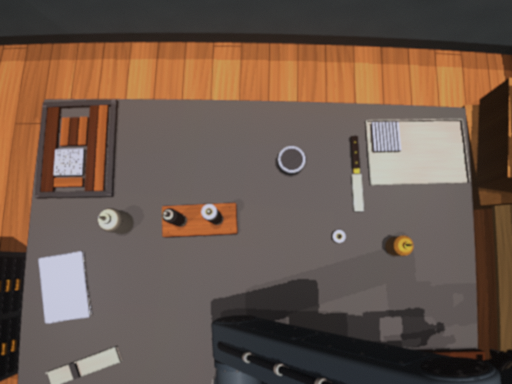

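The truck is at scene (178,236) / top (339,237). The bare journal is at scene (320,120) / top (168,214), and the fitted truck at scene (291,140) / top (210,212). Next I'll enlarge these for sub-pixel measuring.

```bash
cat > h.py <<'E'
import numpy as np, cv2
from station import manip, vision
def ray(n,uv):
    m=vision.camera_model(n); R=cv2.Rodrigues(m["rvec"])[0]
    p=cv2.undistortPoints(np.array([[uv]],float),m["camera_matrix"],m["D"])[0,0]
    d=R.T@np.array([p[0],p[1],1]); return -R.T@m["tvec"], d/np.linalg.norm(d)
def plane(n,uv,z):
    c,d=ray(n,uv); return c+d*(z-c[2])/d[2]
def tri(uvs,uvt):
    c1,d1=ray("scene",uvs); c2,d2=ray("top",uvt)
    s,t=np.linalg.lstsq(np.stack([d1,-d2],1),c2-c1,rcond=None)[0]
    a,b=c1+s*d1,c2+t*d2; return (a+b)/2,np.linalg.norm(a-b)
def proj(n,P):
    m=vision.camera_model(n); return cv2.projectPoints(np.array(P,float).reshape(-1,1,3),m["rvec"],m["tvec"],m["camera_matrix"],m["D"])[0][:,0]
def crop(im,c,w,h,s): return cv2.resize(im[c[1]-h:c[1]+h,c[0]-w:c[0]+w],None,fx=s,fy=s,interpolation=cv2.INTER_NEAREST)
E
python3 - <<'E'
from h import *
S=cv2.imread("pics/scene0.png");T=cv2.imread("pics/top0.png")
for n,im,c,w in(("scene",S,(178,236),15),("top",T,(339,237),15),("scene",S,(291,137),12),("top",T,(209,212),14)):
    sub=im[c[1]-w:c[1]+w,c[0]-w:c[0]+w].astype(int)
    m=((sub.min(2)>135)).astype(np.uint8)
    cs,_=cv2.findContours(m,cv2.RETR_EXTERNAL,cv2.CHAIN_APPROX_NONE)
    k=max(cs,key=cv2.contourArea); print(n,np.array(c)-w+np.array(cv2.minEnclosingCircle(k)[0]),cv2.boundingRect(k),cv2.minEnclosingCircle(k)[1])
a=crop(S,(308,155),50,50,4)
b=crop(T,(195,215),50,50,4)
c=crop(S,(178,236),25,25,8); d=crop(T,(339,237),25,25,8)
c=cv2.resize(c,(200,200),interpolation=0); d=cv2.resize(d,(200,200),interpolation=0)
cv2.imwrite("pics/z1.png",np.vstack([np.hstack([a,b])[:400],np.hstack([c,d,c*0,d*0])]))
E
```

```text
scene [177.5 235.5] (0, 0, 30, 30) 20.506195068359375
top [338.88888931 235.88888931] (9, 8, 13, 13) 6.559420585632324
scene [290.5 136.5] (0, 0, 24, 24) 16.2635555267334
top [208.5 211. ] (6, 6, 16, 15) 7.826338291168213
```

View pics/z1.png

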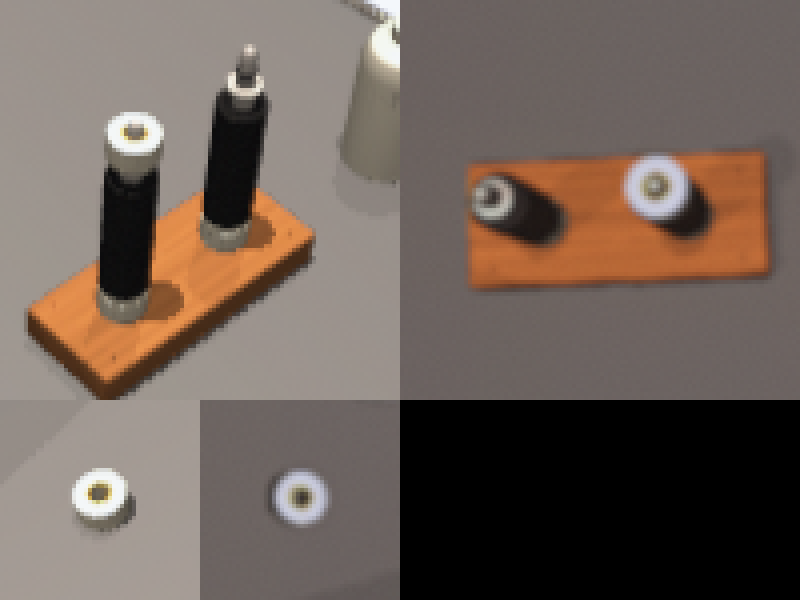

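The crops show the bare collar at scene (318.8,125.5) / top (168.2,214.2), with the tip at scene (320,116.3). The fitted truck's top face is at scene (291,137.2) / top (208.5,211.2). The loose truck's face is at scene (177.5,234) / top (339,235.8).

```bash
python3 - <<'E'
from h import *
S=cv2.imread("pics/scene0.png");T=cv2.imread("pics/top0.png")
def white(im,c,w,th):
    o=np.array(c)-w; sub=im[o[1]:o[1]+2*w,o[0]:o[0]+2*w].min(2)
    cs,_=cv2.findContours((sub>th).astype(np.uint8),0,1); k=max(cs,key=cv2.contourArea)
    e=cv2.fitEllipse(k); return o+np.array(e[0]),e[1:]
P=lambda *a:print(*[np.round(x,4) if not isinstance(x,str) else x for x in a])
for nm,cs,ct,z in(("truck",(178,234),(339,236),.024),("fitted",(291,138),(208,211),.237)):
    a,ea=white(S,cs,11,215); b,eb=white(T,ct,11,150); print(nm,a,ea,b,eb)
    P(plane("scene",a,z),plane("top",b,z),*tri(a,b))
P("collar",plane("scene",(318.8,125.5),.213),plane("top",(168.2,214.2),.213),*tri((318.8,125.5),(168.2,214.2)))
P("tip",plane("scene",(320,116.3),.247),plane("top",(166.9,213.7),.247),*tri((320,116.3),(166.9,213.7)))
# rack corners, top view z=.036
for c in((468,166),(765,153),(768,273),(471,287)): P("rack",plane("top",((c[0]-400)/4+144.5,c[1]/4+164.5),.036))
for c in((28,313),(107,380),(314,234)): P("rackS",plane("scene",(c[0]/4+257.5,c[1]/4+104.5),.036))
for n,uv,z in(("top",(402,245),.1),("top",(290,159),.058),("top",(358,178),0),("top",(358,210),0),("top",(353,137),.02),("top",(110,217),.15)): P("obst",plane(n,uv,z))
from scipy.spatial.transform import Rotation as R
print(R.from_quat(manip.sense()["tool_rot"]).as_matrix().round(4))
E
```

```text
truck [177.21909237 233.82809162] ((10.435300827026367, 12.5888032913208), 75.52722930908203) [338.84898281 235.84898281] ((11.777438163757324, 12.04156494140625), 135.0)
[ 0.4891 -0.2861  0.024 ] [ 0.4878 -0.2858  0.024 ] [ 0.488  -0.286   0.0223] 0.0004
fitted [291.17490005 137.71469116] ((9.177242279052734, 12.787525177001953), 95.8363265991211) [208.52749062 211.09762096] ((14.132943153381348, 14.586989402770996), 44.40940475463867)
[0.5356 0.104  0.237 ] [0.5344 0.1043 0.237 ] [0.5346 0.1046 0.2358] 0.0004
collar [0.5282 0.2193 0.213 ] [0.526  0.2179 0.213 ] [0.5268 0.2192 0.2116] 0.0024
tip [0.5251 0.2221 0.247 ] [0.5238 0.2132 0.247 ] [0.5257 0.2161 0.2495] 0.008
rack [0.5699 0.2835 0.036 ]
rack [0.5857 0.0454 0.036 ]
rack [0.4902 0.0401 0.036 ]
rack [0.4733 0.2756 0.036 ]
rackS [0.4963 0.0375 0.036 ]
rackS [0.5875 0.0475 0.036 ]
rackS [0.5719 0.2819 0.036 ]
obst [ 0.4592 -0.4623  0.1   ]
obst [ 0.7273 -0.1247  0.058 ]
obst [ 0.6825 -0.3569  0.    ]
obst [ 0.5751 -0.3549  0.    ]
obst [ 0.8178 -0.338   0.02  ]
obst [0.5199 0.4049 0.15  ]
[[ 9.654e-01  2.608e-01 -2.000e-04]
 [ 2.608e-01 -9.654e-01  2.000e-03]
 [ 3.000e-04 -2.000e-03 -1.000e+00]]
```

Emit:
{"name": "drive_tool", "arguments": {"deltas": [[[20,-11,0,0],[50,-28,0,0],[83,-46,0,0],[116,-65,0,0],[149,-83,0,0]]], "jaw": 85}}

```text
t: 0.52
tcp_pos: [0.2858, -0.4827, 0.2308]
tool_rot: [0.991, 0.131, -0.0, -0.001]
force: [1.2, -0.3, 0.4]
finger_gap: 0.998
gripper_force: 0.0
```

Emit:
{"name": "drive_tool", "arguments": {"deltas": [[[33,-18,0,0],[66,-37,0,0],[99,-55,0,0],[132,-74,0,0],[165,-92,0,0]]]}}

```text
t: 0.93
tcp_pos: [0.4213, -0.3506, 0.231]
tool_rot: [0.991, 0.131, -0.0, -0.0]
force: [0.5, -0.8, 0.1]
finger_gap: 0.996
gripper_force: 0.0
```

Emit:
{"name": "drive_tool", "arguments": {"deltas": [[[33,-18,0,0],[60,-34,15,0],[76,-43,40,0],[82,-46,70,0],[82,-46,100,0]]]}}

```text
t: 1.35
tcp_pos: [0.4894, -0.285, 0.1306]
tool_rot: [0.991, 0.133, 0.001, 0.001]
force: [-0.3, -0.4, -0.3]
finger_gap: 0.993
gripper_force: 0.0
```

Emit:
{"name": "drive_tool", "arguments": {"deltas": [[[0,0,30,0],[0,0,50,0],[0,0,60,0],[0,0,60,0],[0,0,60,0]]]}}

```text
t: 1.77
tcp_pos: [0.4877, -0.2869, 0.0713]
tool_rot: [0.991, 0.131, -0.0, -0.0]
force: [0.1, -1.1, -0.1]
finger_gap: 0.996
gripper_force: 0.0
```

```bash
python3 - <<'E'
from h import *
S=vision.snapshot("scene")[:,:,::-1];T=vision.snapshot("top")[:,:,::-1]
cv2.imwrite("pics/z2.png",np.hstack([crop(S,(178,226),50,50,4),crop(T,(339,236),50,50,4)]))
s=manip.sense(); print(s["t"],s["tcp_pos"],s["force"])
E
```

```text
1.8667 [ 0.48849915 -0.28761239  0.07260535] [-0.67960944 -1.13356825  0.01045647]
```

View pics/z2.png

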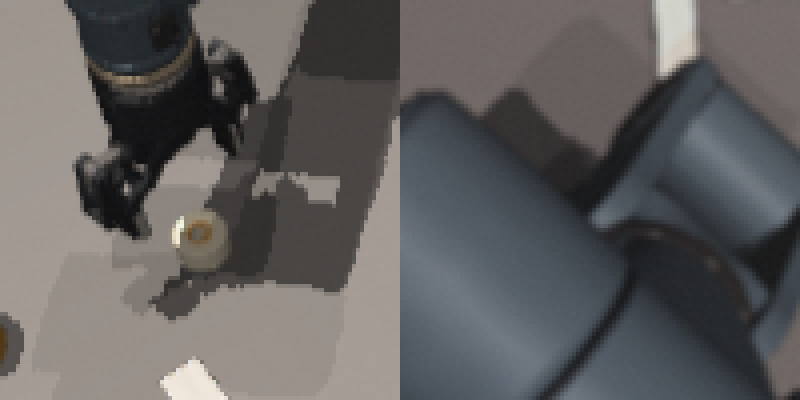

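The scene view shows the open fingers at crop (135,235) and (235,150), either side of the truck at (200,240). The top view is blocked by the arm. I'll descend and grip.

Emit:
{"name": "drive_tool", "arguments": {"deltas": [[[0,0,18,0],[0,0,38,0],[0,0,55,0],[0,0,64,0],[0,0,67,0]]]}}

```text
t: 2.28
tcp_pos: [0.4877, -0.2869, 0.0042]
tool_rot: [0.991, 0.131, -0.0, -0.0]
force: [0.2, 0.6, 0.6]
finger_gap: 0.998
gripper_force: 0.0
```

Emit:
{"name": "drive_tool", "arguments": {"deltas": [[[0,0,0,0],[0,0,0,0],[0,0,0,0],[0,0,0,0],[0,0,0,0]]], "jaw": 30, "force": 50}}

```text
t: 2.7
tcp_pos: [0.4883, -0.2873, 0.0059]
tool_rot: [0.991, 0.131, 0.001, 0.001]
force: [-0.1, 0.1, 5.2]
finger_gap: 0.476
gripper_force: 49.9
```

Emit:
{"name": "drive_tool", "arguments": {"deltas": [[[0,0,0,0],[0,0,0,0],[0,0,0,0],[0,0,0,0],[0,0,0,0]]]}}

```text
t: 3.12
tcp_pos: [0.4883, -0.2873, 0.0058]
tool_rot: [0.991, 0.131, 0.001, 0.001]
force: [-0.5, -0.2, 6.9]
finger_gap: 0.471
gripper_force: 49.9
```

Emit:
{"name": "drive_tool", "arguments": {"deltas": [[[0,0,-10,0],[0,0,-35,0],[0,0,-70,0],[0,0,-105,0],[0,0,-140,0]]]}}

```text
t: 3.53
tcp_pos: [0.4873, -0.2864, 0.1464]
tool_rot: [0.991, 0.132, -0.0, -0.0]
force: [0.7, -0.0, 0.1]
finger_gap: 0.477
gripper_force: 50.7
```

Emit:
{"name": "drive_tool", "arguments": {"deltas": [[[0,0,-35,0],[0,0,-70,0],[0,0,-105,0],[0,0,-135,0],[8,-20,-155,0]]]}}

```text
t: 3.95
tcp_pos: [0.4911, -0.269, 0.3041]
tool_rot: [0.991, 0.13, 0.002, 0.004]
force: [1.3, -0.7, 0.3]
finger_gap: 0.472
gripper_force: 50.7
```

Emit:
{"name": "drive_tool", "arguments": {"deltas": [[[12,-33,0,0],[24,-66,0,0],[36,-99,0,0],[48,-132,0,0],[60,-165,0,0]]]}}

```text
t: 4.37
tcp_pos: [0.5044, -0.0886, 0.3002]
tool_rot: [0.991, 0.131, 0.0, 0.0]
force: [0.4, 0.1, -0.6]
finger_gap: 0.476
gripper_force: 50.7
```

Emit:
{"name": "drive_tool", "arguments": {"deltas": [[[12,-33,0,0],[24,-66,0,0],[36,-99,0,0],[48,-132,0,0],[58,-165,0,0]]]}}

```text
t: 4.78
tcp_pos: [0.5176, 0.0859, 0.3002]
tool_rot: [0.991, 0.132, 0.001, 0.0]
force: [0.3, -0.8, -0.9]
finger_gap: 0.47
gripper_force: 50.7
```

Emit:
{"name": "drive_tool", "arguments": {"deltas": [[[12,-33,0,0],[24,-66,0,0],[36,-95,0,0],[44,-129,0,0],[44,-129,0,0]]]}}

```text
t: 5.2
tcp_pos: [0.5258, 0.2257, 0.3001]
tool_rot: [0.991, 0.134, 0.001, -0.002]
force: [-0.9, -0.8, -0.9]
finger_gap: 0.475
gripper_force: 50.7
```

```bash
python3 - <<'E'
from h import *
S=vision.snapshot("scene")[:,:,::-1];T=vision.snapshot("top")[:,:,::-1]
cv2.imwrite("pics/scene3.png",S)
cv2.imwrite("pics/z3.png",np.hstack([crop(S,(318,115),40,50,5),crop(T,(175,212),40,50,5)]))
s=manip.sense(); print(s["t"],s["tcp_pos"],s["force"],s["finger_gap"])
t=s["tcp_pos"]; print(proj("scene",[t-[0,0,.004],t+[0,0,.02],[.527,.2195,.213],[.527,.2195,.247]]))
E
```

```text
5.3 [0.52599875 0.22118933 0.29976128] [-0.07071752  0.46080157 -0.69168036] 0.4728524407277149
[[321.70953901 104.15183118]
 [322.61386854  97.74307123]
 [318.58589172 125.25448141]
 [319.74647668 117.01331649]]
```

View pics/z3.png

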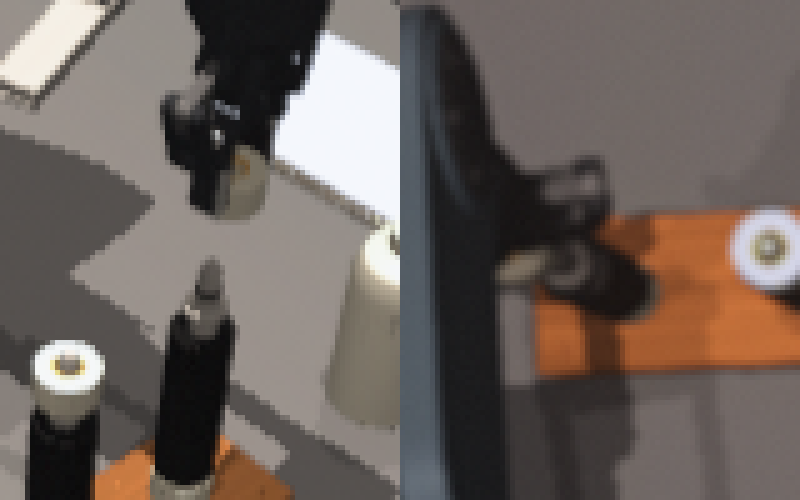

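The truck is held above the journal, at crop (240,185) in the scene view, with its lower edge visible at top crop (525,265). It seems shifted in the grip, so I'll measure that.

```bash
python3 - <<'E'
from h import *
S=vision.snapshot("scene")[:,:,::-1];T=vision.snapshot("top")[:,:,::-1]
a=crop(S,(325,102),20,25,20)[:, :]; b=crop(T,(163,213),20,25,20)
# overlay predicted truck circles (radius 21, bore 8) at TCP axis
t=manip.sense()["tcp_pos"]; th=np.linspace(0,2*np.pi,60)
a=cv2.resize(a,(400,500),interpolation=0);b=cv2.resize(b,(400,500),interpolation=0)
for im,n,o in((a,"scene",(305,77)),(b,"top",(143,188))):
  for z,r,c in((-.004,.021,(0,0,255)),(.02,.021,(0,255,0)),(.02,.008,(255,255,0))):
    p=proj(n,np.stack([t[0]+r*np.cos(th),t[1]+r*np.sin(th),t[2]+z+0*th],1))
    cv2.polylines(im,[np.int32((p-o+.5)*10)],True,c,1)
cv2.imwrite("pics/z4.png",np.hstack([a,b]))
print(t)
for n in("scene","top"):
  p=proj(n,[t,t+[.01,0,0],t+[0,.01,0],t+[0,0,.01]]); print(n,p[0],(p[1:]-p[0]).round(2).tolist())
E
```

```text
[0.52642332 0.21938033 0.29963869]
scene [321.47817049 103.46154567] [[2.3, 1.89], [2.61, -1.39], [0.37, -2.66]]
top [159.63203948 210.31545703] [[0.23, -3.95], [-3.92, -0.09], [-1.02, -0.47]]
```

View pics/z4.png

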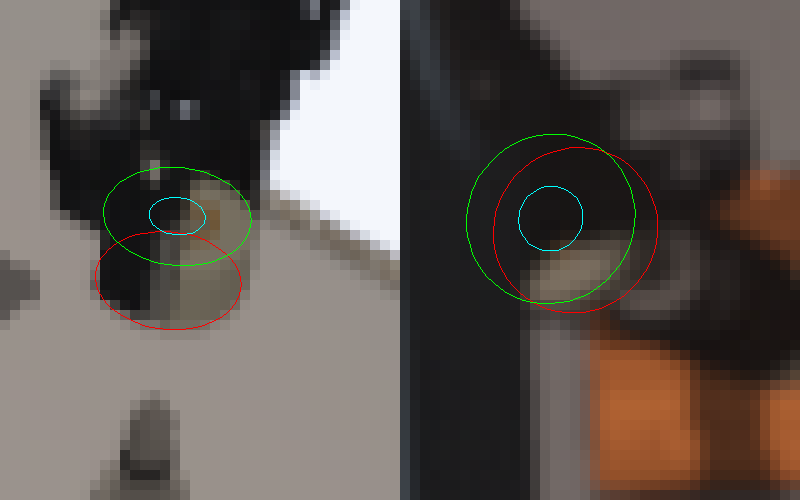

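The predicted outline matches the truck to within about 1–2 mm, so it sits centred above the journal. I'll descend watching the force.

Emit:
{"name": "drive_tool", "arguments": {"deltas": [[[0,0,10,0],[0,0,25,0],[0,0,35,0],[0,0,40,0],[0,0,40,0]]]}}

```text
t: 5.82
tcp_pos: [0.5259, 0.2189, 0.2575]
tool_rot: [0.991, 0.131, -0.002, 0.0]
force: [0.0, 0.0, -0.5]
finger_gap: 0.476
gripper_force: 50.7
```

Emit:
{"name": "drive_tool", "arguments": {"deltas": [[[0,0,3,0],[0,0,6,0],[0,0,9,0],[0,0,12,0],[0,0,12,0]]]}}

```text
t: 6.23
tcp_pos: [0.5266, 0.22, 0.2468]
tool_rot: [0.991, 0.132, -0.0, 0.0]
force: [-0.2, -0.2, -0.1]
finger_gap: 0.472
gripper_force: 50.7
```

Emit:
{"name": "drive_tool", "arguments": {"deltas": [[[0,0,2,0],[0,0,4,0],[0,0,6,0],[0,0,8,0],[0,0,8,0]]]}}

```text
t: 6.65
tcp_pos: [0.5266, 0.22, 0.2388]
tool_rot: [0.991, 0.132, -0.0, 0.0]
force: [-0.1, -0.1, -0.4]
finger_gap: 0.473
gripper_force: 50.7
```

Emit:
{"name": "drive_tool", "arguments": {"deltas": [[[0,0,2,0],[0,0,4,0],[0,0,6,0],[0,0,8,0],[0,0,8,0]]]}}

```text
t: 7.07
tcp_pos: [0.5263, 0.2202, 0.231]
tool_rot: [0.991, 0.131, -0.001, -0.0]
force: [-2.5, 0.7, 0.8]
finger_gap: 0.47
gripper_force: 50.9
```

Emit:
{"name": "drive_tool", "arguments": {"deltas": [[[0,0,2,0],[0,0,4,0],[0,0,6,0],[0,0,8,0],[0,0,8,0]]]}}

```text
t: 7.48
tcp_pos: [0.5263, 0.2202, 0.2229]
tool_rot: [0.991, 0.131, -0.001, -0.0]
force: [-3.1, 1.8, 2.0]
finger_gap: 0.474
gripper_force: 51.0
```

Emit:
{"name": "drive_tool", "arguments": {"deltas": [[[0,0,1,0],[0,0,2,0],[0,0,3,0],[0,0,4,0],[0,0,4,0]]]}}

```text
t: 7.9
tcp_pos: [0.5264, 0.2201, 0.219]
tool_rot: [0.991, 0.132, -0.001, -0.0]
force: [-4.0, 1.8, 2.5]
finger_gap: 0.471
gripper_force: 51.1
```

Emit:
{"name": "drive_tool", "arguments": {"deltas": [[[0,0,0.5,0],[0,0,1,0],[0,0,1.5,0],[0,0,1.5,0]]]}}

```text
t: 8.23
tcp_pos: [0.5264, 0.2201, 0.2188]
tool_rot: [0.991, 0.132, -0.0, -0.0]
force: [-7.6, 0.8, 9.6]
finger_gap: 0.477
gripper_force: 51.7
```

Emit:
{"name": "drive_tool", "arguments": {"deltas": [[[0,0,0.5,0],[0,0,1,0],[0,0,1.5,0],[0,0,1.5,0]]]}}

```text
t: 8.57
tcp_pos: [0.5264, 0.2201, 0.2188]
tool_rot: [0.991, 0.132, 0.0, -0.0]
force: [-9.4, 0.1, 16.5]
finger_gap: 0.471
gripper_force: 52.4
```

Emit:
{"name": "drive_tool", "arguments": {"deltas": [[[0,0,-2.5,0],[0,0,-2.5,0],[0,0,-2.5,0]]]}}

```text
t: 8.82
tcp_pos: [0.5264, 0.2201, 0.2189]
tool_rot: [0.991, 0.132, -0.001, -0.0]
force: [-5.9, 1.3, 5.9]
finger_gap: 0.469
gripper_force: 52.0
```

Emit:
{"name": "drive_tool", "arguments": {"deltas": [[[0,0,0,0],[0,0,0,0],[0,0,0,0],[0,0,0,0],[0,0,0,0]]], "jaw": 75}}

```text
t: 9.23
tcp_pos: [0.5276, 0.2198, 0.2187]
tool_rot: [0.991, 0.131, 0.0, 0.0]
force: [-0.3, -0.2, -0.7]
finger_gap: 0.881
gripper_force: 0.0
```

Emit:
{"name": "drive_tool", "arguments": {"deltas": [[[0,0,-10,0],[0,0,-30,0],[0,0,-50,0],[0,0,-80,0],[0,0,-110,0]]]}}

```text
t: 9.65
tcp_pos: [0.5266, 0.2198, 0.3301]
tool_rot: [0.991, 0.132, -0.0, 0.0]
force: [-0.2, -0.0, 0.3]
finger_gap: 0.882
gripper_force: 0.0
```

Emit:
{"name": "drive_tool", "arguments": {"deltas": [[[-30,0,0,0],[-60,0,0,0],[-90,0,0,0],[-110,0,0,0],[-110,0,0,0]]]}}

```text
t: 10.07
tcp_pos: [0.4163, 0.1906, 0.3295]
tool_rot: [0.991, 0.132, -0.001, 0.0]
force: [-0.6, 0.5, -0.6]
finger_gap: 0.882
gripper_force: 0.0
```

```bash
python3 - <<'E'
from h import *
S=vision.snapshot("scene")[:,:,::-1];T=vision.snapshot("top")[:,:,::-1]
a=cv2.resize(crop(S,(308,135),40,50,1),(480,600),interpolation=0)
b=cv2.resize(T[150:260,110:240],(320,270),interpolation=0)
c=cv2.resize(S,(320,240)); pad=np.zeros((90,320,3),np.uint8)
cv2.imwrite("pics/z5.png",np.hstack([a,np.vstack([b,c,pad])]))
print(manip.sense()["tcp_pos"],proj("scene",[[.527,.2195,.237],[.5355,.1045,.237]]))
E
```

```text
[0.4209927  0.19137869 0.32997086] [[319.40015986 119.47268256]
 [291.29619216 137.62993783]]
```

View pics/z5.png

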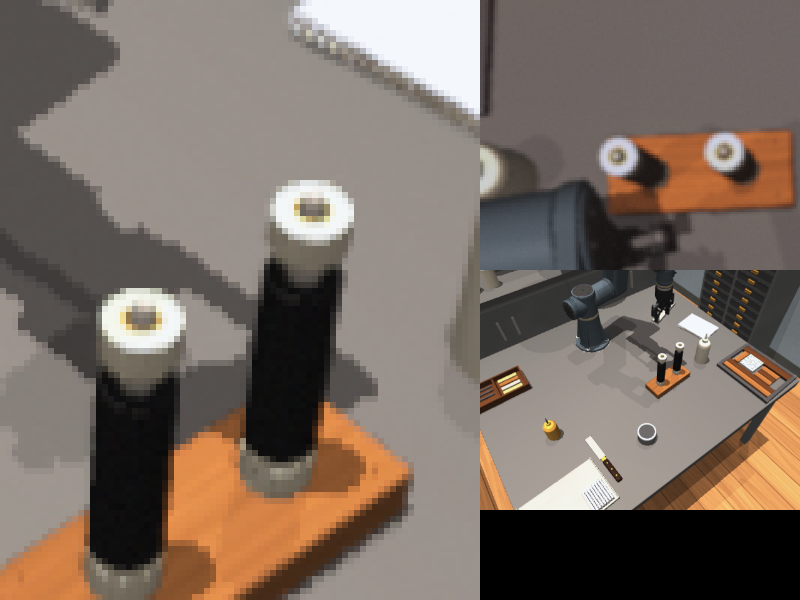

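Both trucks look the same. The new one's face is at scene (319.5,119.7), against (319.4,119.5) predicted for home, flat on the collar, and the other objects haven't moved. I'm handing in.

Emit:
{"name": "drive_tool", "arguments": {"deltas": [[[0,0,0,0],[0,0,0,0]]]}}

```text
t: 10.33
tcp_pos: [0.4222, 0.1915, 0.3292]
tool_rot: [0.991, 0.131, 0.001, -0.0]
force: [-0.4, 0.1, -0.3]
finger_gap: 0.873
gripper_force: 0.0
```

```bash
python3 -c "
from station import manip
print(manip.sign_off())"
```

```text
the job is handed in; nothing more can be done
None
```

The truck is pushed past the O-ring and sits flat on the collar of the bare roller, released with the arm clear; the job was handed in at about 10.3 s, and the oil can, wash bottle, ink tin and ink knife were not touched.

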